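# Tip the rinsed well plate over against the stop

## Robot

A 6-joint arm with a two-finger parallel gripper is mounted at the origin on the work surface. World frame = base frame: x ahead of the robot, y to its left, z up, the work surface at z = 0. Lengths are in mm, angles in degrees, forces in N, time in s.
With the tool pointing down it reaches from about 300 to 850 mm from the base axis. Payload 4.2 kg.
Tool frame: the origin (TCP) lies midway between the tips of the shut fingers; the grasp point (between the pads) lies 19 mm behind it; z points along the fingers, y is the direction in which the jaws open and shut (so a half turn about z gives the same grasp; the last joint's range is limited). The gripper opens to 91 mm and grips with 3 to 60 N. Pads are 32 mm wide; open, the fingers measure 118 mm over their backs; the gripper's body (76 mm by 178 mm) begins 60 mm behind the grasp point.
Start: joints at [67.494, 18.312, 89.639, -0, 72.044, -1.146], TCP at [209.432, 535.52, 213.976] pointing down, gripper open.
Joint ranges: [-177.97, 177.97], [-48.28, 115.42], [12.27, 149.76], [-77.06, 257.06], [2.81, 150.46], [-146.56, 146.56]. Speed limits (degrees/s): [147.25, 147.25, 180, 180, 180, 180].

## Interface

Orientations are given as [roll, pitch, yaw] about the fixed x, y, z axes, in that order (R = Rz(yaw) Ry(pitch) Rx(roll)).
In Python, from workcell import env gives the robot as it stands.
- The arm moves only by the shell command python3 -m jog 'ROWS' [FORCE]. ROWS is JSON, a list of rows, each an object of numbers: "dx", "dy", "dz": the shift along the world's x, y, z in m; "wx", "wy", "wz": the turn, a rotation vector about the world's x, y, z in rad; "grip": the gripper's target within -1 to 1 (shut at 1, half-way at 0, fully open at -1). In form: [{"dx": .., "dy": .., "dz": .., "wx": .., "wy": .., "wz": .., "grip": ..}, ...]. A call has 1 to 10 rows; each row shifts and turns the commanded pose from where the row before left it; what a row does not reach is not made up. A row lasts 1/10 s, in which the tool goes at most 50 mm and 8.59 degrees, less where a joint would pass 70% of its speed; a pose out of reach is approached as far as the arm can. A call with a gripper value outside its range is refused whole. The fingers move at their own pace and stop on an object; FORCE is the grip in N (left out, the last holds). Time passes only in rows, so rows that do not move let the fingers close. It gives the time, the measured TCP pose, the force and the opening at its end, in the units of the state.
- env.state(): the state, without advancing time (a new reading comes with each control period).
- env.grab_frame(name): name is "side" or "top"; returns the picture (480x640x3 uint8, red, green, blue); there is no depth.
- env.get_calibration(name): a dict with "fx", "fy", "cx", "cy" (pixels), "R" (3x3) and "t" (3): a world point X has camera coordinates R X + t. Camera axes: x right, y down, z forward; pixel columns grow to the right and rows downward; lengths in mm; the calibration is good to about 2 mm. A picture is of the moment at which its call begins. get_calibration takes no time and is no camera call.
- env.job_done(): hands the job in, once; it reports no verdict.
The state is a dict: "time_s": time; "qpos": joint angles; "qvel": joint speeds; "effort": joint torques, N m; "ee_pos": TCP position; "ee_rot": TCP orientation; "force": force on the tool from outside, world axes, zero at the start; "torque": the same for the moment, N m; "gripper_width": finger opening in mm.
Only numpy, scipy, OpenCV 4.12 (cv2) and the standard library are available. Lean on these libraries where they do the work, as an engineer would, in place of code of your own. Each camera call takes 0.05 s, during which the arm holds its last target. There are 200 camera calls.

## Task

The rinsed well plate lies with its wells up and has to drain: turn it over without picking it up. With the fingertips push it along the drain board into the sloping metal stop until it tips up and leans on the stop, then reach behind its raised edge and push it back over so that it falls flat on the drain board, wells down and teal side up. Leave everything else standing where it is, and never lift the plate clear of the board.

Things in the scene. Friction and masses are not known exactly. Their poses are not given: they have to be found in the camera images.
- plate: loose rigid well plate, 100 (its x) x 125 (its y) x 8 mm, about 100 g. Its +z face, up at the start, is white with twelve grey round wells; its -z face is plain teal. Origin at the centre of its volume. It starts on the board on the robot's side of the stop, a long edge facing the stop but up to 0.25 rad askew.
- stop_foot (a point): middle of the line where the stop's sloping face meets the board, on the board's top. x is level and points from the plate into the stop (roughly away from the robot), y runs along the stop, z up. The stop is fixed bent metal sheet, 190 mm wide (y); its face rises from (x, z) = (0, 0) to (14.5, 12), (24.5, 24), (33.5, 38) and its top edge (41.5, 54) mm, its highest point.
- stop_top (a point): middle of the stop's top edge, 58 mm above the table; axes as for stop_foot. A plate whose lower long edge is pushed to the foot line leans on this edge at about 52 degrees, its upper edge some 80 mm above the board, and stays there when let go. Behind the edge the stop has only its sheet and three thin struts.
- board_mid (a point): centre of the top of the fixed dark grey drain board, 300 mm (x) x 240 mm (y), its top 4 mm above the table; axes as for stop_foot. The plate lies on it and the stop stands on it, its foot line 65 mm beyond this point.
- bucket_a: bystander, not to be disturbed: a teal centrifuge tube bucket, upright, 46 mm across at the top, 95 mm tall; origin at the centre of its underside.
- bucket_b: bystander, not to be disturbed: a second teal tube bucket like bucket_a; origin at the centre of its underside.
- bottle: bystander, not to be disturbed: amber bottle with a white cap, 54 mm across, 115 mm tall; origin at the centre of its underside.
- jar: bystander, not to be disturbed: white jar with a blue lid, 60 mm across, 60 mm tall; origin at the centre of its underside.
- beaker: bystander, not to be disturbed: open glass cup, 66 mm across, 85 mm tall; origin at the centre of its underside.
- spatula: bystander, not to be disturbed: spatula 170 mm long lying on the table.
- rack: bystander, not to be disturbed: teal rack 75 x 200 mm with capped tubes, 92 mm tall; origin at the centre of its underside.

How it is judged:
By the outcome, as a careful person would: the job done as asked, in the order asked, and still so for the second after the job is handed in, with the robot touching nothing.
It also fails if it takes over 54 s, if anything falls off the work surface, if the arm or the gripper's body presses on something with over 40 N, if the wrist force passes 120 N, or if a joint passes its speed limit or range.

## Working session

There is one attempt and no reset: what is moved stays moved. The work goes in short steps, Python scripts to look and compute and a shell command to move; the robot and the scene stay as the last step left them, time stands still between calls to the robot, and variables do not carry over. Pictures are saved under pics/ and viewed, about 8 in all and at most 12, crops included, and the job is handed in when it is done.

```bash
mkdir -p pics; ls; python3 - <<'E'
from workcell import env
import cv2,json
for n in("top","side"):
    cv2.imwrite(f"pics/{n}0.png",env.grab_frame(n)[:,:,::-1]); print(n,env.get_calibration(n))
print(env.state())
E
```

```text
pics
top {'fx': 490.4932464136188, 'fy': 490.4932464136188, 'cx': 324.02892607529543, 'cy': 230.8699768396509, 'R': array([[-0.02015877, -0.9997942 ,  0.00227519],
       [-0.99891099,  0.02004509, -0.04213098],
       [ 0.0420767 , -0.00312202, -0.99910951]]), 't': array([  58.38474714,  551.81619439, 1311.50369965])}
side {'fx': 476.48809868329243, 'fy': 476.48809868329243, 'cx': 318.17269460162754, 'cy': 238.81667901174873, 'R': array([[ 0.93204682, -0.36229491,  0.00557807],
       [-0.26431608, -0.69035355, -0.67346046],
       [ 0.24784214,  0.6262223 , -0.7392022 ]]), 't': array([-485.26561265,  218.94831302, 1024.16929506])}
{'time_s': 0.1, 'qpos': array([ 6.74935834e+01,  1.83482158e+01,  8.96977778e+01,  6.56381751e-04,
        7.20445976e+01, -1.14606896e+00]), 'qvel': array([ 0.09877063, -0.15334556, -0.13641759, -0.06814857, -0.0291988 ,
       -0.01066288]), 'effort': array([ 6.85647374e-04, -4.13332129e+01, -2.32510078e+01,  7.28290225e-02,
        4.20763402e-02, -5.50633774e-05]), 'ee_pos': array([209.26187019, 535.09524482, 213.21307651]), 'ee_rot': array([-1.79909439e+02, -2.43591325e-03,  1.58639448e+02]), 'force': array([-0.3098222 , -0.23622683,  0.15725076]), 'torque': array([-0.02470455,  0.01314493, -0.05629339]), 'gripper_width': 91.7623728586233}
```

View pics/top0.png

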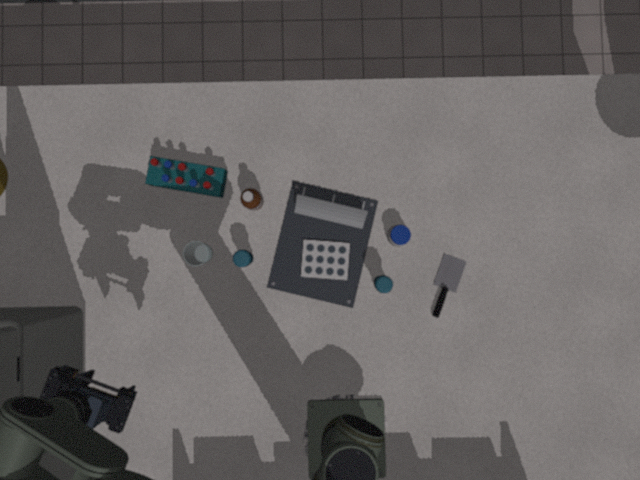

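View pics/side0.png

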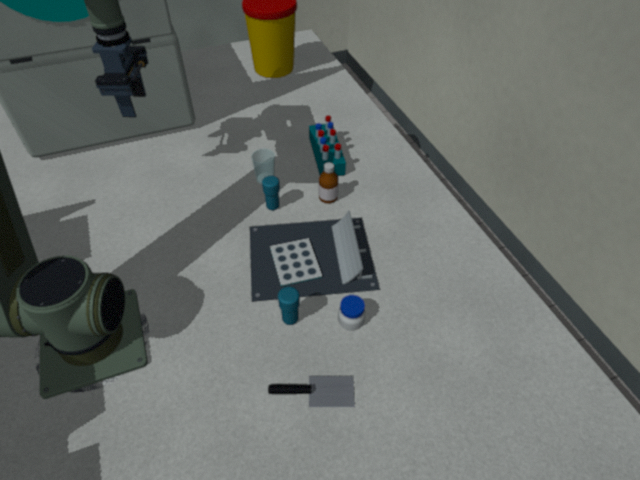

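Top view: the board has corners near (293,181), (377,201), (353,306) and (268,287). The plate is centred at about (325,260), the stop face at about (331,210). The buckets are at (242,258) and (384,284), the jar at (400,234), the bottle at (251,198). Next I measure these.

```bash
cat > h.py <<'E'
from workcell import env
import cv2,numpy as np
def ray(n,u,v,z):
    c=env.get_calibration(n);R,t=np.array(c["R"]),np.array(c["t"])
    d=R.T@[(u-c["cx"])/c["fx"],(v-c["cy"])/c["fy"],1];o=-R.T@t
    return o+d*(z-o[2])/d[2]
def proj(n,X):
    c=env.get_calibration(n);p=np.array(c["R"])@X+np.array(c["t"])
    return np.array([c["fx"]*p[0]/p[2]+c["cx"],c["fy"]*p[1]/p[2]+c["cy"]])
def big(m,x0,x1,y0,y1):
    k=np.zeros_like(m);k[y0:y1,x0:x1]=m[y0:y1,x0:x1]
    c,_=cv2.findContours(k,cv2.RETR_EXTERNAL,cv2.CHAIN_APPROX_NONE)
    return max(c,key=cv2.contourArea)
E
python3 - <<'E'
from h import *
im=cv2.imread("pics/top0.png");hsv=cv2.cvtColor(im,cv2.COLOR_BGR2HSV);g=hsv[...,2]
print("px board,plate,table",im[270,290],im[245,310],im[320,300],im[210,330],im[190,330])
dark=((g<85)*255).astype(np.uint8)
br=cv2.minAreaRect(np.array([[293,181],[377,201],[353,306],[268,287]],np.float32))
# board corners on z=4
B=np.array([ray("top",u,v,4) for u,v in[(293,181.5),(377.5,201),(353,306),(268,287)]]);print(B.round())
print("mid",B.mean(0), "x dir",np.degrees(np.arctan2(*( (B[0]+B[1]-B[2]-B[3])[[1,0]]))))
pl=big(((g>120)*255).astype(np.uint8),295,356,236,284)
r=cv2.minAreaRect(pl);P=np.array([ray("top",u,v,12) for u,v in cv2.boxPoints(r)]);print("plate",r,P.round(),P.mean(0))
for k in range(4):d=P[(k+1)%4]-P[k];print(np.hypot(d[0],d[1]),np.degrees(np.arctan2(d[1],d[0])))
st=big(((g>100)*255).astype(np.uint8),290,370,190,232);r=cv2.minAreaRect(st);print("stop",cv2.boxPoints(r).round(1),[ray("top",u,v,58).round() for u,v in cv2.boxPoints(r)])
sat=((hsv[...,1]>90)*255).astype(np.uint8)
for n,w,z in(("bA",(225,255,245,275),95),("bB",(370,400,270,298),95),("jar",(385,415,220,248),60),("bottle",(236,268,183,213),115)):
    c=big(sat,*w);(u,v),_=cv2.minEnclosingCircle(c);print(n,u,v,ray("top",u,v,z).round())
z=cv2.resize(im[170:320,220:420],None,fx=4,fy=4,interpolation=cv2.INTER_CUBIC);cv2.imwrite("pics/z.png",z)
E
```

```text
px board,plate,table [62 56 54] [64 58 55] [127 129 135] [107 106 104] [41 35 34]
[[ 689.  129.    4.]
 [ 632. -100.    4.]
 [ 349.  -27.    4.]
 [ 405.  202.    4.]]
mid [518.66189492  50.99462325   4.        ] x dir -14.384705662854223
plate ((324.94036865234375, 259.4952087402344), (45.1756706237793, 35.92522430419922), 4.5739216804504395) [[434. 112.  12.]
 [530. 102.  12.]
 [518. -19.  12.]
 [422.  -9.  12.]] [475.83313071  46.37477761  12.        ]
96.49090760484097 -5.629383558237882
121.70588248582874 -95.72626180933007
96.48137090785968 174.14804339743046
121.33107232628508 84.27828617525547
stop [[293.9 211.8]
 [298.  194.8]
 [366.4 211.3]
 [362.3 228.2]] [array([602., 125.,  58.]), array([646., 113.,  58.]), array([600., -64.,  58.]), array([556., -52.,  58.])]
bA 242.11468505859375 257.564208984375 [486. 255.  95.]
bB 382.5 284.0 [413. -97.  95.]
jar 399.8982238769531 234.45574951171875 [ 538. -150.   60.]
bottle 250.60145568847656 198.32608032226562 [633. 229. 115.]
```

View pics/z.png

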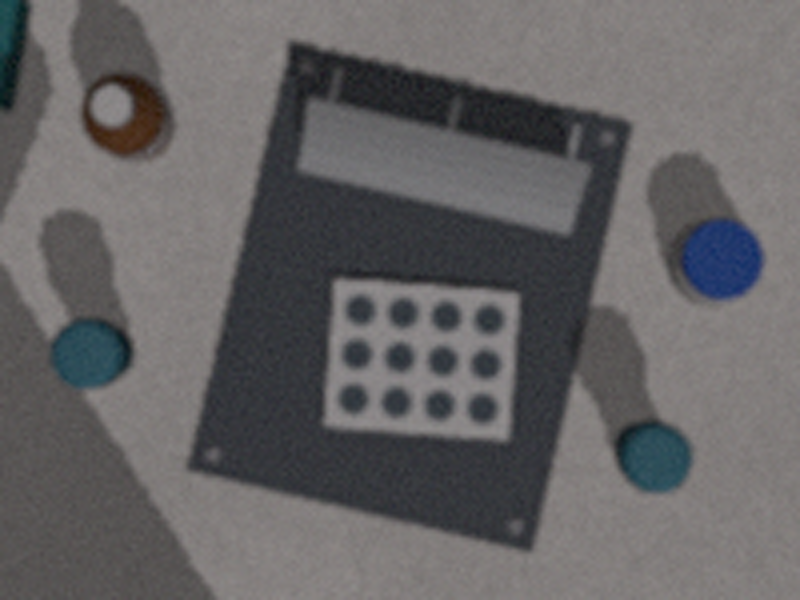

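The crop confirms the layout. In board axes (x points at -14.4° in the world), the board centre is (519, 51) and the foot is at +65. The plate centre is at (-40, -15), yawed +8.7°. I'll go behind the plate's rear edge with the jaws open along the stop.

```bash
python3 -m jog '[{"dx":0.013,"dy":-0.0334,"wz":0.122,"grip":-1},{"dx":0.013,"dy":-0.0334},{"dx":0.013,"dy":-0.0334},{"dx":0.013,"dy":-0.0334},{"dx":0.013,"dy":-0.0334},{"dx":0.013,"dy":-0.0334},{"dx":0.013,"dy":-0.0334},{"dx":0.013,"dy":-0.0334},{"dx":0.013,"dy":-0.0334},{"dx":0.013,"dy":-0.0334}]'
python3 -m jog '[{"dx":0.013,"dy":-0.0334},{"dx":0.013,"dy":-0.0334},{"dx":0.013,"dy":-0.0334},{"dx":0.013,"dy":-0.0334},{"dz":-0.04},{"dz":-0.04},{"dz":-0.04},{"dz":-0.04},{},{}]'
```

```text
invalid input
invalid input
```

```bash
python3 -m jog '[{"dx":0.013,"dy":-0.0334,"dz":0,"wx":0,"wy":0,"wz":0.122,"grip":-1},{"dx":0.013,"dy":-0.0334,"dz":0,"wx":0,"wy":0,"wz":0,"grip":-1},{"dx":0.013,"dy":-0.0334,"dz":0,"wx":0,"wy":0,"wz":0,"grip":-1},{"dx":0.013,"dy":-0.0334,"dz":0,"wx":0,"wy":0,"wz":0,"grip":-1},{"dx":0.013,"dy":-0.0334,"dz":0,"wx":0,"wy":0,"wz":0,"grip":-1},{"dx":0.013,"dy":-0.0334,"dz":0,"wx":0,"wy":0,"wz":0,"grip":-1},{"dx":0.013,"dy":-0.0334,"dz":0,"wx":0,"wy":0,"wz":0,"grip":-1}]'
```

```text
time_s: 0.8
ee_pos: [300.5, 300.2, 213.7]
ee_rot: [-180.0, -0.0, 165.7]
force: [0.9, 0.7, -0.2]
gripper_width: 91.3
```

```bash
python3 -m jog '[{"dx":0.013,"dy":-0.0334,"dz":0,"wx":0,"wy":0,"wz":0,"grip":-1},{"dx":0.013,"dy":-0.0334,"dz":0,"wx":0,"wy":0,"wz":0,"grip":-1},{"dx":0.013,"dy":-0.0334,"dz":0,"wx":0,"wy":0,"wz":0,"grip":-1},{"dx":0.013,"dy":-0.0334,"dz":0,"wx":0,"wy":0,"wz":0,"grip":-1},{"dx":0.013,"dy":-0.0334,"dz":0,"wx":0,"wy":0,"wz":0,"grip":-1},{"dx":0.013,"dy":-0.0334,"dz":0,"wx":0,"wy":0,"wz":0,"grip":-1},{"dx":0.013,"dy":-0.0334,"dz":0,"wx":0,"wy":0,"wz":0,"grip":-1},{"dx":0,"dy":0,"dz":-0.04,"wx":0,"wy":0,"wz":0,"grip":-1},{"dx":0,"dy":0,"dz":-0.04,"wx":0,"wy":0,"wz":0,"grip":-1},{"dx":0,"dy":0,"dz":-0.04,"wx":0,"wy":0,"wz":0,"grip":-1}]'
python3 -m jog '[{"dx":0,"dy":0,"dz":-0.04,"wx":0,"wy":0,"wz":0,"grip":-1},{"dx":0,"dy":0,"dz":-0.03,"wx":0,"wy":0,"wz":0,"grip":-1},{"dx":0,"dy":0,"dz":-0.01,"wx":0,"wy":0,"wz":0,"grip":-1},{"dx":0,"dy":0,"dz":-0.005,"wx":0,"wy":0,"wz":0,"grip":-1},{"dx":0,"dy":0,"dz":0,"wx":0,"wy":0,"wz":0,"grip":-1}]'
python3 -c "
from h import *
for n in('top','side'):
    im=env.grab_frame(n)[:,:,::-1]
    b=(220,170,420,320) if n=='top' else (220,190,420,340)
    cv2.imwrite(f'pics/{n}1.png',cv2.resize(im[b[1]:b[3],b[0]:b[2]],None,fx=2,fy=2))
cv2.imwrite('pics/b1.png',np.hstack([cv2.imread('pics/top1.png'),cv2.imread('pics/side1.png')]))"
```

```text
time_s: 1.8
ee_pos: [391.5, 67.4, 92.8]
ee_rot: [180.0, 0.1, 165.6]
force: [0.5, -0.0, -0.4]
gripper_width: 91.2
time_s: 2.3
ee_pos: [391.2, 67.9, 8.6]
ee_rot: [-180.0, -0.1, 165.6]
force: [-0.6, 1.1, 0.2]
gripper_width: 91.3
```

View pics/b1.png

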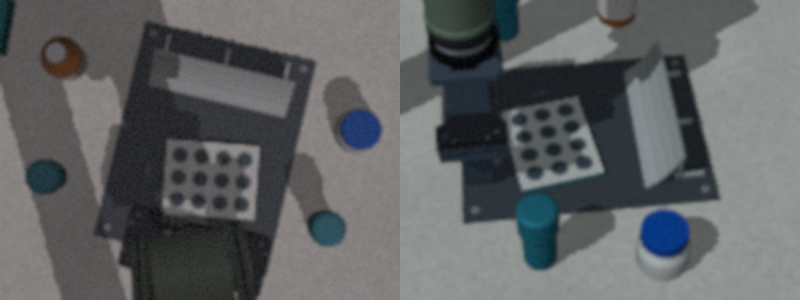

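The open fingers are behind the plate's rear edge, clear of the buckets. Now lower slightly and push along the board axis.

```bash
python3 -m jog '[{"dx":0.0097,"dy":-0.0025,"dz":-0.0015,"wx":0,"wy":0,"wz":0,"grip":-1},{"dx":0.0097,"dy":-0.0025,"dz":0,"wx":0,"wy":0,"wz":0,"grip":-1},{"dx":0.0097,"dy":-0.0025,"dz":0,"wx":0,"wy":0,"wz":0,"grip":-1},{"dx":0.0097,"dy":-0.0025,"dz":0,"wx":0,"wy":0,"wz":0,"grip":-1},{"dx":0.0097,"dy":-0.0025,"dz":0,"wx":0,"wy":0,"wz":0,"grip":-1},{"dx":0.0097,"dy":-0.0025,"dz":0,"wx":0,"wy":0,"wz":0,"grip":-1},{"dx":0.0097,"dy":-0.0025,"dz":0,"wx":0,"wy":0,"wz":0,"grip":-1},{"dx":0.0097,"dy":-0.0025,"dz":0,"wx":0,"wy":0,"wz":0,"grip":-1}]'
python3 -c "
from h import *
for n in('top','side'):
    im=env.grab_frame(n)[:,:,::-1]
    b=(220,170,420,320) if n=='top' else (220,190,420,340)
    cv2.imwrite(f'pics/{n}1.png',cv2.resize(im[b[1]:b[3],b[0]:b[2]],None,fx=2,fy=2))
cv2.imwrite('pics/b2.png',np.hstack([cv2.imread('pics/top1.png'),cv2.imread('pics/side1.png')]))"
```

```text
time_s: 3.2
ee_pos: [469.2, 47.7, 7.3]
ee_rot: [-180.0, -0.1, 165.6]
force: [-3.9, 1.6, 2.1]
gripper_width: 91.3
```

View pics/b2.png

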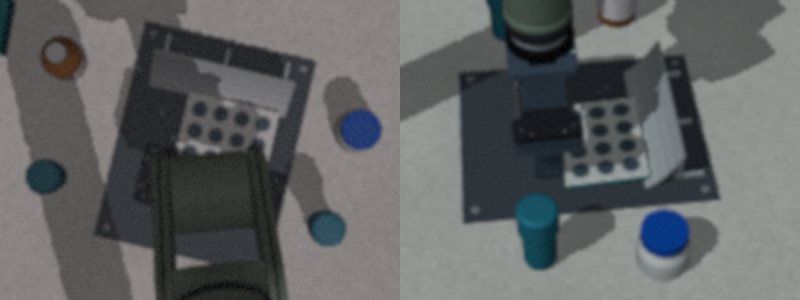

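```bash
cat >> h.py <<'E'
M=np.array([518.7,51.]);ax=np.array([.9687,-.2487]);ay=np.array([.2487,.9687])
def bd(p): d=np.array(p[:2])-M; return (d@ax).round(1),(d@ay).round(1)
E
python3 - <<'E'
from h import *
im=env.grab_frame("top")
for s,p in (("R",(360,222.5)),("L",(312.5,220))): print(s,bd(ray("top",*p,16)))
cv2.imwrite("pics/c.png",cv2.resize(im[190:270,280:386,::-1],None,fx=6,fy=6,interpolation=cv2.INTER_CUBIC))
print(bd(env.state()["ee_pos"]))
E
```

```text
R (np.float64(78.0), np.float64(-84.2))
L (np.float64(55.2), np.float64(41.8))
(np.float64(-46.2), np.float64(-15.2))
```

View pics/c.png

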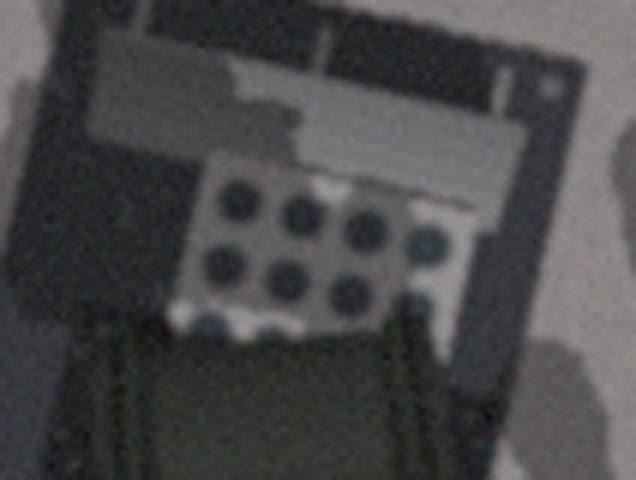

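The plate is square to the stop, spanning y about -84 to +42, inside the stop's width, and its front edge is at the foot. I keep pushing.

```bash
python3 -m jog '[{"dx":0.0078,"dy":-0.002,"dz":0,"wx":0,"wy":0,"wz":0,"grip":-1},{"dx":0.0078,"dy":-0.002,"dz":0,"wx":0,"wy":0,"wz":0,"grip":-1},{"dx":0.0078,"dy":-0.002,"dz":0,"wx":0,"wy":0,"wz":0,"grip":-1},{"dx":0.0078,"dy":-0.002,"dz":0,"wx":0,"wy":0,"wz":0,"grip":-1},{"dx":0.0078,"dy":-0.002,"dz":0,"wx":0,"wy":0,"wz":0,"grip":-1}]'; python3 -m jog '[{"dx":0.0078,"dy":-0.002,"dz":0,"wx":0,"wy":0,"wz":0,"grip":-1},{"dx":0.0078,"dy":-0.002,"dz":0,"wx":0,"wy":0,"wz":0,"grip":-1},{"dx":0.0058,"dy":-0.0015,"dz":0,"wx":0,"wy":0,"wz":0,"grip":-1},{"dx":0.0058,"dy":-0.0015,"dz":0,"wx":0,"wy":0,"wz":0,"grip":-1}]'
cat > look.py <<'E'
from h import *
import sys
o=[]
for n,b in(('top',(280,180,400,300)),('side',(260,190,400,330))):
    im=env.grab_frame(n)[:,:,::-1]; o.append(cv2.resize(im[b[1]:b[3],b[0]:b[2]],(400,400),interpolation=cv2.INTER_CUBIC))
cv2.imwrite(sys.argv[1],np.hstack(o)); s=env.state(); print(bd(s["ee_pos"]),s["ee_pos"],s["force"],s["time_s"])
E
python3 look.py pics/d.png
```

```text
time_s: 3.85
ee_pos: [508.6, 37.7, 7.3]
ee_rot: [-180.0, -0.0, 165.6]
force: [-1.2, 0.8, -1.2]
gripper_width: 91.0
time_s: 4.25
ee_pos: [536.1, 30.7, 7.6]
ee_rot: [180.0, 0.0, 165.6]
force: [-1.4, 0.9, -0.4]
gripper_width: 91.5
(np.float64(22.4), np.float64(-15.2)) [536.63259918  30.7140113    7.64612824] [-0.51393806  0.18660342 -0.32381497] 4.35
```

View pics/d.png

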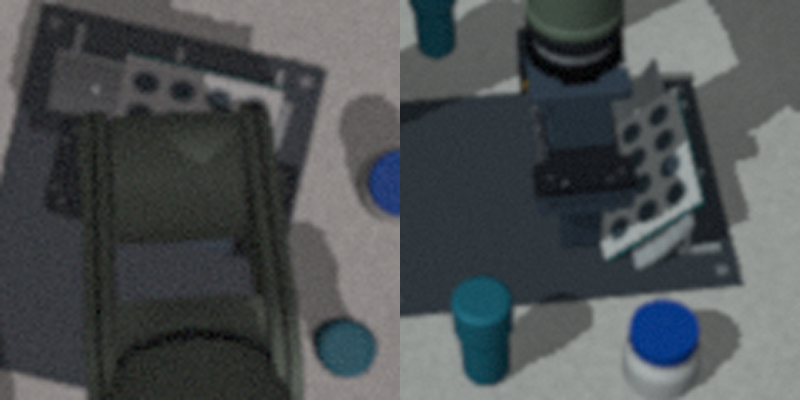

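The plate is riding up the stop and its front edge already overhangs the top. About 20 mm remain, so I feel for the foot with small steps.

```bash
python3 -m jog '[{"dx":0.0058,"dy":-0.0015,"dz":0,"wx":0,"wy":0,"wz":0,"grip":-1},{"dx":0.0058,"dy":-0.0015,"dz":0,"wx":0,"wy":0,"wz":0,"grip":-1},{"dx":0.0029,"dy":-0.00075,"dz":0,"wx":0,"wy":0,"wz":0,"grip":-1},{"dx":0,"dy":0,"dz":0,"wx":0,"wy":0,"wz":0,"grip":-1}]'; python3 -m jog '[{"dx":0.0019,"dy":-0.0005,"dz":0,"wx":0,"wy":0,"wz":0,"grip":-1},{"dx":0.001,"dy":-0.00025,"dz":0,"wx":0,"wy":0,"wz":0,"grip":-1}]';  python3 -m jog '[{"dx":0.001,"dy":-0.00025,"dz":0,"wx":0,"wy":0,"wz":0,"grip":-1},{"dx":0,"dy":0,"dz":0,"wx":0,"wy":0,"wz":0,"grip":-1}]'; python3 look.py pics/e.png
```

```text
time_s: 4.75
ee_pos: [550.5, 27.1, 7.5]
ee_rot: [180.0, 0.0, 165.6]
force: [-0.1, 0.8, -0.4]
gripper_width: 91.5
time_s: 4.95
ee_pos: [552.4, 26.4, 7.4]
ee_rot: [-180.0, -0.0, 165.6]
force: [-1.6, 0.8, 0.1]
gripper_width: 91.4
time_s: 5.15
ee_pos: [553.7, 26.2, 7.4]
ee_rot: [180.0, -0.0, 165.6]
force: [-1.1, 0.9, -0.4]
gripper_width: 91.4
(np.float64(40.0), np.float64(-15.4)) [553.6262645   26.14726173   7.47342022] [-1.07799319 -0.15640765 -0.90428876] 5.25
```

View pics/e.png

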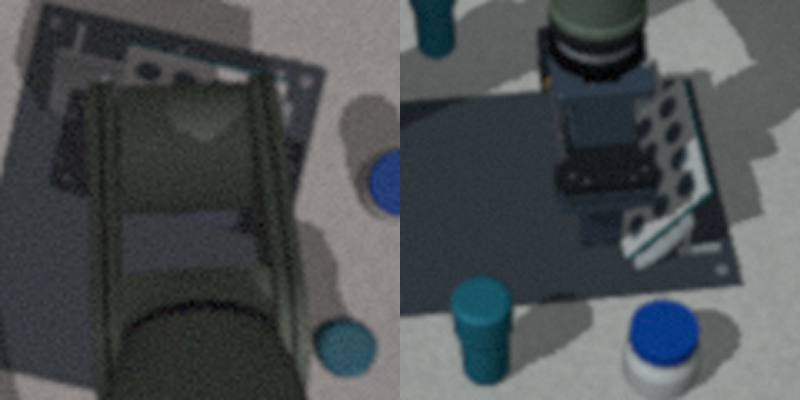

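```bash
python3 - <<'E'
from h import *
for p,z in(((339.8,278.3),9),((341,281.5),4),((369.2,256.5),84),((369.2,256.5),80)): print(z,bd(ray("side",*p,z)))
E
```

```text
9 (np.float64(62.5), np.float64(-79.5))
4 (np.float64(64.7), np.float64(-85.4))
84 (np.float64(126.4), np.float64(-82.5))
80 (np.float64(127.3), np.float64(-79.2))
```

The lower edge is at x≈65, the foot line, and the upper edge is at (126, z≈82), so it leans at about 52°. Now I back off, rise and go over behind the raised edge.

```bash
python3 -m jog '[{"dx":-0.0097,"dy":0.0025,"dz":0,"wx":0,"wy":0,"wz":0,"grip":-1},{"dx":-0.0194,"dy":0.005,"dz":0,"wx":0,"wy":0,"wz":0,"grip":-1},{"dx":-0.029,"dy":0.0075,"dz":0.01,"wx":0,"wy":0,"wz":0,"grip":-1},{"dx":0,"dy":0,"dz":0.03,"wx":0,"wy":0,"wz":0,"grip":-1},{"dx":0,"dy":0,"dz":0.04,"wx":0,"wy":0,"wz":0,"grip":-1},{"dx":0,"dy":0,"dz":0.04,"wx":0,"wy":0,"wz":0,"grip":-1},{"dx":0,"dy":0,"dz":0.03,"wx":0,"wy":0,"wz":0,"grip":-1},{"dx":0,"dy":0,"dz":0,"wx":0,"wy":0,"wz":0,"grip":-1}]'; python3 look.py pics/f.png
```

```text
time_s: 6.05
ee_pos: [498.1, 41.5, 162.0]
ee_rot: [179.8, 0.6, 165.6]
force: [-0.3, -0.6, -0.6]
gripper_width: 91.3
(np.float64(-20.4), np.float64(-15.3)) [495.16400563  41.24841261 157.7992699 ] [-0.44336744  0.72628211 -0.89473725] 6.15
```

View pics/f.png

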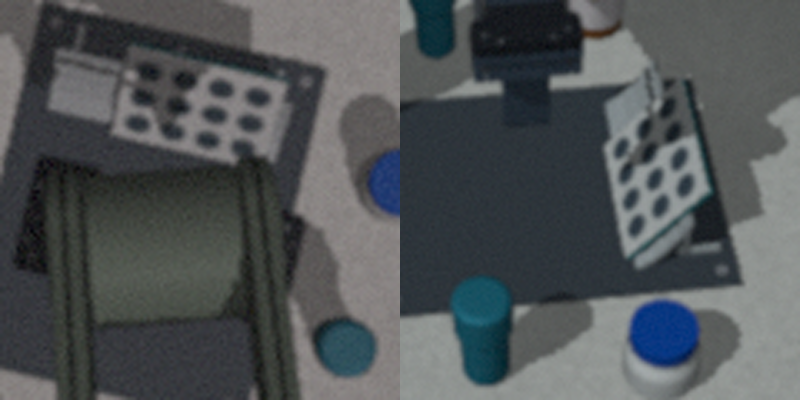

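The plate stays leaning with the hand clear. I go over it and down behind the edge.

```bash
python3 -m jog '[{"dx":0.0285,"dy":-0.0082,"dz":0,"wx":0,"wy":0,"wz":0,"grip":-1},{"dx":0.0285,"dy":-0.0082,"dz":0,"wx":0,"wy":0,"wz":0,"grip":-1},{"dx":0.0285,"dy":-0.0082,"dz":0,"wx":0,"wy":0,"wz":0,"grip":-1},{"dx":0.0285,"dy":-0.0082,"dz":0,"wx":0,"wy":0,"wz":0,"grip":-1},{"dx":0.0285,"dy":-0.0082,"dz":0,"wx":0,"wy":0,"wz":0,"grip":-1},{"dx":0.0285,"dy":-0.0082,"dz":0,"wx":0,"wy":0,"wz":0,"grip":-1},{"dx":0,"dy":0,"dz":0,"wx":0,"wy":0,"wz":0,"grip":-1}]'; python3 -m jog '[{"dx":0,"dy":0,"dz":-0.03,"wx":0,"wy":0,"wz":0,"grip":-1},{"dx":0,"dy":0,"dz":-0.03,"wx":0,"wy":0,"wz":0,"grip":-1},{"dx":0,"dy":0,"dz":-0.02,"wx":0,"wy":0,"wz":0,"grip":-1},{"dx":0,"dy":0,"dz":-0.013,"wx":0,"wy":0,"wz":0,"grip":-1},{"dx":0,"dy":0,"dz":0,"wx":0,"wy":0,"wz":0,"grip":-1}]'; python3 look.py pics/g.png
```

```text
time_s: 6.85
ee_pos: [668.3, -9.0, 154.1]
ee_rot: [-180.0, -0.1, 165.6]
force: [-0.1, -0.2, 0.3]
gripper_width: 91.1
time_s: 7.35
ee_pos: [664.0, -7.8, 61.5]
ee_rot: [-179.9, -0.4, 165.6]
force: [-0.6, -0.0, -0.1]
gripper_width: 90.9
(np.float64(157.8), np.float64(-20.3)) [666.47217384  -7.87567729  64.63409112] [ 0.41649188  0.1317981  -0.30445284] 7.45
```

View pics/g.png

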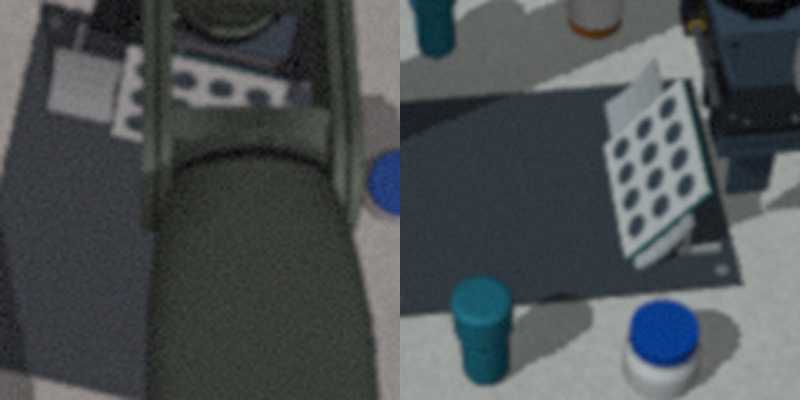

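The fingers are behind the raised edge, clear of the stop. Now push back along the arc, to about 78°.

```bash
python3 -m jog '[{"dx":-0.0068,"dy":0.0017,"dz":0,"wx":0,"wy":0,"wz":0,"grip":-1},{"dx":-0.0068,"dy":0.0017,"dz":0,"wx":0,"wy":0,"wz":0,"grip":-1},{"dx":-0.0058,"dy":0.0015,"dz":0.004,"wx":0,"wy":0,"wz":0,"grip":-1},{"dx":-0.0058,"dy":0.0015,"dz":0.004,"wx":0,"wy":0,"wz":0,"grip":-1},{"dx":-0.0078,"dy":0.002,"dz":0.004,"wx":0,"wy":0,"wz":0,"grip":-1},{"dx":-0.0078,"dy":0.002,"dz":0.004,"wx":0,"wy":0,"wz":0,"grip":-1},{"dx":-0.0082,"dy":0.0021,"dz":0.0022,"wx":0,"wy":0,"wz":0,"grip":-1}]'; python3 look.py pics/i.png
```

```text
time_s: 8.15
ee_pos: [617.0, 4.6, 83.4]
ee_rot: [180.0, 0.0, 165.6]
force: [0.1, 0.0, 0.4]
gripper_width: 91.3
(np.float64(106.0), np.float64(-20.5)) [616.29981875   4.81178434  83.18639274] [-0.19502066  0.40395615  0.88581417] 8.25
```

View pics/i.png

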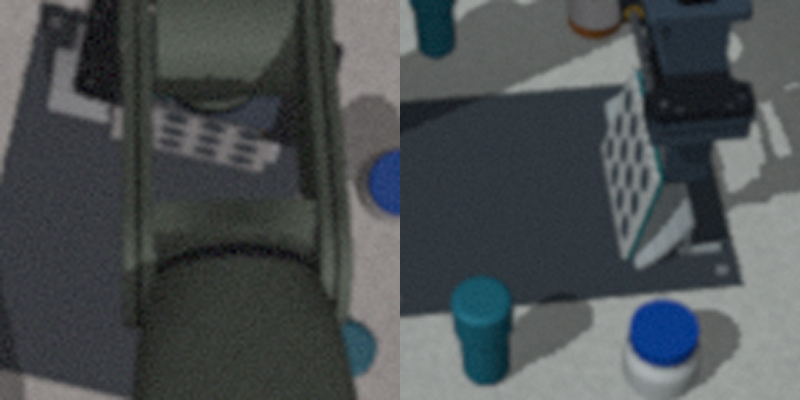

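It pivots about the foot without slipping, now at about 75°. I continue past vertical.

```bash
python3 -m jog '[{"dx":-0.0082,"dy":0.0021,"dz":0.002,"wx":0,"wy":0,"wz":0,"grip":-1},{"dx":-0.0082,"dy":0.0021,"dz":0.001,"wx":0,"wy":0,"wz":0,"grip":-1},{"dx":-0.0082,"dy":0.0021,"dz":0.0,"wx":0,"wy":0,"wz":0,"grip":-1},{"dx":-0.0082,"dy":0.0021,"dz":0.0,"wx":0,"wy":0,"wz":0,"grip":-1},{"dx":-0.0058,"dy":0.0015,"dz":0,"wx":0,"wy":0,"wz":0,"grip":-1},{"dx":0,"dy":0,"dz":0,"wx":0,"wy":0,"wz":0,"grip":-1},{"dx":0,"dy":0,"dz":0,"wx":0,"wy":0,"wz":0,"grip":-1},{"dx":0,"dy":0,"dz":0,"wx":0,"wy":0,"wz":0,"grip":-1}]'
cat > chk.py <<'E'
from h import *
im=env.grab_frame("side");hsv=cv2.cvtColor(im,cv2.COLOR_RGB2HSV)
m=cv2.inRange(hsv,(80,90,40),(105,255,255));c=big(m,255,352,225,305);print("teal",cv2.contourArea(c),cv2.boundingRect(c))
q=cv2.boxPoints(cv2.minAreaRect(c));print([bd(ray("side",*p,12)) for p in q])
cv2.imwrite("pics/s.png",cv2.resize(im[180:330,240:400,::-1],None,fx=4,fy=4,interpolation=cv2.INTER_CUBIC))
E
python3 chk.py
```

```text
time_s: 9.05
ee_pos: [579.4, 14.3, 85.7]
ee_rot: [180.0, 0.0, 165.6]
force: [-0.4, 0.7, 0.4]
gripper_width: 91.3
teal 1671.5 (289, 239, 48, 45)
[(np.float64(-50.2), np.float64(44.7)), (np.float64(62.0), np.float64(46.9)), (np.float64(53.5), np.float64(-83.9)), (np.float64(-50.6), np.float64(-84.9))]
```

The teal face shows over x about -50 to +57 and y about -85 to +45, so it has fallen flat on the robot's side of the foot. I'll raise the hand clear and check.

```bash
python3 -m jog '[{"dx":0,"dy":0,"dz":0.03,"wx":0,"wy":0,"wz":0,"grip":-1},{"dx":0,"dy":0,"dz":0.04,"wx":0,"wy":0,"wz":0,"grip":-1},{"dx":0,"dy":0,"dz":0.04,"wx":0,"wy":0,"wz":0,"grip":-1},{"dx":0,"dy":0,"dz":0.03,"wx":0,"wy":0,"wz":0,"grip":-1},{"dx":0,"dy":0.03,"dz":0.01,"wx":0,"wy":0,"wz":0,"grip":-1},{"dx":0,"dy":0.04,"dz":0,"wx":0,"wy":0,"wz":0,"grip":-1},{"dx":0,"dy":0.04,"dz":0,"wx":0,"wy":0,"wz":0,"grip":-1},{"dx":0,"dy":0.04,"dz":0,"wx":0,"wy":0,"wz":0,"grip":-1},{"dx":0,"dy":0,"dz":0,"wx":0,"wy":0,"wz":0,"grip":-1},{"dx":0,"dy":0,"dz":0,"wx":0,"wy":0,"wz":0,"grip":-1}]'; python3 chk.py; python3 - <<'E'
from h import *
im=cv2.cvtColor(env.grab_frame("top"),cv2.COLOR_RGB2BGR);hsv=cv2.cvtColor(im,cv2.COLOR_BGR2HSV)
sat=((hsv[...,1]>90)*255).astype(np.uint8)
for n,w in(("bA",(225,255,245,275)),("bB",(370,400,270,298)),("jar",(385,415,220,248)),("bottle",(236,268,183,213))):
    try:
        (u,v),_=cv2.minEnclosingCircle(big(sat,*w));print(n,round(u,1),round(v,1))
    except ValueError: print(n,"hidden")
s=cv2.imread("pics/s.png")
cv2.imwrite("pics/fin.png",np.hstack([cv2.resize(im[150:330,140:480],(453,240)),cv2.resize(s,(256,240))]))
E
```

```text
time_s: 10.1
ee_pos: [578.9, 164.8, 235.4]
ee_rot: [-180.0, -0.0, 165.7]
force: [1.0, 0.4, 0.3]
gripper_width: 91.2
teal 1668.5 (289, 240, 48, 44)
[(np.float64(-50.2), np.float64(44.7)), (np.float64(62.3), np.float64(46.9)), (np.float64(53.7), np.float64(-83.9)), (np.float64(-50.6), np.float64(-84.9))]
bA 243.8 257.7
bB 382.9 283.8
jar 399.9 234.4
bottle hidden
```

View pics/fin.png

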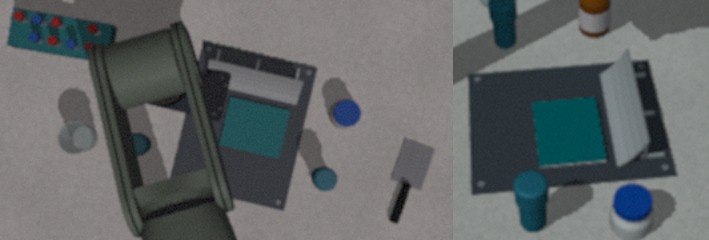

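The plate lies flat in front of the stop, teal side up, and the hand is well clear. Bucket_b and the jar have not moved, and the other objects stand in place. I hand in the job.

```bash
python3 -c "
from workcell import env
print(env.job_done())"
```

```text
the job is handed in; nothing more can be done
None
```

The plate is turned over: it lies flat on the drain board, wells down and teal side up, just on the robot's side of the stop's foot. I handed the job in about 10 s into the 54 s limit.

- **What I did:** I pushed the plate with the open fingertips squarely into the stop. It rode up and leaned at about 52°, and it stayed there when I let go. I then reached over behind the raised edge and pushed it back past vertical. It pivoted about the foot and fell flat.
- **Last checks:**
  - The teal outline was the same before and after I withdrew the hand, with board x from -50 to about 58 mm (foot line at 65) and y from -85 to +45 mm.
  - The sampled tool force stayed below 5 N, and the hand was about 235 mm above the table at the end.
- **Bystanders:**
  - Bucket_b and the jar were within half a pixel of where they started.
  - Bucket_a read 1.7 px off with the arm partly covering it, so I put that down to the covered outline. It stood upright in the final picture.
  - The bottle was hidden from the top camera at the end, but stood upright in the side view.
  - I checked the beaker, rack and spatula only by eye.

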